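# Sweep the wood offcuts into the scrap pan

### The job

Clear the last-maker's bench: with the fingertips, sweep the three small wooden offcuts (a block, a round plug and a D-shaped heel lift) along the bench through the open side of the steel scrap pan, until all three lie fully inside it, flat on its floor. Push them along only, do not pick any of them up, and leave the shoe last, the jar and the rasp where they are.

Things in the scene. Friction and masses are not known exactly. Their poses are not given: they have to be found in the camera images.
- pan: low sheet-steel scrap pan fixed to the bench, 150 mm deep (its x) and 200 mm wide (its y). Three walls 30 mm high and 4 mm thick: back at +x, sides at +y and -y; the side towards -x is fully open (the mouth). Its thin floor is flush with the bench, so there is no lip at the mouth. Origin at the centre of its floor, on the bench: the mouth edge is at x = -75 mm, the inner faces of the walls at x = +71 mm and y = -96 and +96 mm. Its +x axis is the way to sweep in
- block_mid (a point): centre (half-way up, 9 mm above the bench) of a loose offcut: rectangular block of pale wood, 48 (its x) x 30 (its y) x 18 mm high, about 30 g. Starts lying flat on the bench in front of the pan's mouth; it slides when pushed
- disc_mid (a point): centre (half-way up, 9 mm above the bench) of a loose offcut: round plug of pale wood, 38 mm across and 18 mm high, about 30 g. Starts lying flat on the bench in front of the pan's mouth; it slides when pushed
- heel_mid (a point): centre (half-way up, 9 mm above the bench) of a loose offcut: D-shaped piece of pale wood (heel lift), flat on one side and rounded on the other, 42 mm wide (its y), 42 mm long (its x, from -21 at the flat side to +21 at the round side), 18 mm high, about 30 g. Starts lying flat on the bench in front of the pan's mouth; it slides when pushed
- last_mid (a point): point 45 mm above the underside of a wooden shoe last standing beyond the back of the pan, 250 mm long (its x, toe towards +x), 84 mm wide, 102 mm high; loose, leave alone
- jar_mid (a point): centre (half-way up) of an upright glass jar with a dark lid, 56 mm across, 75 mm high, standing beside the work on the side away from the robot; loose, leave alone
- rasp_mid (a point): point on the axis of a flat rasp with a round dark-wood handle, 265 mm long along its x (from -130 mm at the handle end to +135 mm at the tip), 22 mm wide and high, lying across the bench behind the offcuts, on the side away from the pan; loose, leave alone

How it is judged:
By the outcome, as a careful person would: the job done as asked, in the order asked, and still so for the second after the job is handed in, with the robot touching nothing.
It also fails if it takes over 56 s, if anything falls off the work surface, if the arm or the gripper's body presses on something with over 40 N, if the wrist force passes 120 N, or if a joint passes its speed limit or range.

### The arm

A 6-joint arm with a two-finger parallel gripper is mounted at the origin on the work surface. World frame = base frame: x ahead of the robot, y to its left, z up, the work surface at z = 0. Lengths are in m, angles in rad, forces in N, time in s.
With the tool pointing down it reaches from about 0.375 to 0.925 m from the base axis. Payload 5.7 kg.
Tool frame: the origin (TCP) lies midway between the tips of the shut fingers; the grasp point (between the pads) lies 19 mm behind it; z points along the fingers, y is the line along which they close (so a half turn about z gives the same grasp; the last joint's range is limited). The gripper opens to 88 mm and grips with 3 to 60 N. Pads are 20 mm wide; open, the fingers measure 115 mm over their backs; the gripper's body (75 mm by 178 mm) begins 61 mm behind the grasp point.
Start: joints at [-1.237, 0.359, 1.51, -0, 1.272, -0.115], TCP at [0.26, -0.541, 0.223] pointing down, gripper open.
Joint ranges: [-2.97, 2.97], [-1.01, 2.36], [0.21, 2.38], [-0.96, 4.11], [0.2, 2.71], [-2.98, 2.98]. Speed limits (rad/s): [2.39, 2.39, 3.14, 3.14, 3.14, 3.14].

### API

Orientations are given as a unit quaternion [x, y, z, w].
In Python, from bench import move_ptp, servo_line, goto_joints, move_gripper, sleep, inverse_kinematics, capture, PlanningError, close_job, spot_in, silhouettes, current_clock, current_joint_pos, current_qvel, current_joint_torque, current_position, current_orientation, current_force, current_torque, current_finger_gap, current_grip_force gives the robot as it stands. Calls block until the motion is done:
- move_ptp(position, orientation): joint-space move of the TCP to a pose.
- servo_line(position, orientation=None, rate=0.15, contact_N=None): straight line of the TCP; orientation=None keeps the orientation; rate is the mean speed in m/s. With contact_N (N) it stops when the force on the tool has changed by that much, and returns True; else False.
- goto_joints(angles): joint-space move.
- move_gripper(opening): finger opening in m; the grip force is fixed at half the most; returns when the fingers have stopped.
- sleep(seconds).
- inverse_kinematics(position, orientation): joint angles nearest the present ones, or None.
- capture(name): name is "scene" or "top" or "wrist"; returns a dict with "image" (384x512x3 uint8, blue, green, red), "range_z" (384x512 float32, m along the optical axis (not along the pixel's ray), 0 where there is no reading), "intrinsics" (3x3 intrinsics, pixels), "R" (3x3) and "t" (3): a world point X has camera coordinates R X + t. Camera axes: x right, y down, z forward; pixel columns grow to the right and rows downward; lengths in m; the calibration is good to about 2 mm. A picture is of the moment at which its call begins.
A pose or a line that the arm cannot do raises PlanningError and nothing moves.
- close_job(): hands the job in; it is judged then, once.
Trained networks look in the newest picture that a camera, given by its name, has taken for a name from the list of things; names that differ only in an ending like _2 or _b are one class to them, and where a whole thing is asked for, a point or a joint stands for the part that bears it (a point fixed in the world has none). Each returns a list of dicts, best first, with "conf" (0 to 1); they miss things now and then, are a little off and sometimes report something else, mostly with a low value. They report only what shows in the picture. A call takes as long as a camera call.
- spot_in(camera, query): "xy" ([column, row] in pixels, amid what is visible of it).
- silhouettes(camera, query): "region" (384x512 bool, what is visible of it) and "xy" ([column, row] in pixels, amid what is visible of it).
Readings, each from a call of its own:
- current_clock(): time.
- current_joint_pos(): joint angles.
- current_qvel(): joint speeds.
- current_joint_torque(): joint torques, N m.
- current_position(): TCP position.
- current_orientation(): TCP orientation.
- current_force(): force on the tool from outside, world axes, zero at the start.
- current_torque(): the same for the moment, N m.
- current_finger_gap(): finger opening in m.
- current_grip_force(): force on a finger pad.
Only numpy, scipy, OpenCV 4.12 (cv2) and the standard library are available. Lean on these libraries where they do the work, as an engineer would, in place of code of your own. Each camera call takes 0.05 s, during which the arm holds its last target. There are 200 camera calls.

## Working session

There is one attempt and no reset: what is moved stays moved. The work goes in short steps, each a Python script; the robot and the scene stay as the last script left them, time stands still between calls to the robot, and variables do not carry over. Pictures are saved under pics/ and viewed, at most 10 in all, crops included, and the job is handed in when it is done.

```bash
mkdir -p pics
cat > h.py <<'E'
from bench import *
import numpy as np, cv2
def pts(c,mask):
    v,u=np.nonzero(mask&(c["range_z"]>0)); z=c["range_z"][v,u]
    K=c["intrinsics"]; P=np.stack([(u-K[0,2])/K[0,0]*z,(v-K[1,2])/K[1,1]*z,z],1)
    return (P-c["t"])@c["R"]
def find(cam,c,q):
    r=silhouettes(cam,q)
    if not r: return None
    return r[0]["conf"],r[0]["xy"],pts(c,r[0]["region"])
def rect(P):
    (c,s,a)=cv2.minAreaRect((P[:,:2]*1000).astype(np.float32)); return np.round(c),np.round(s),round(a,1)
E
python3 - <<'E'
from h import *
for cam in ("top","scene"):
    c=capture(cam); cv2.imwrite(f"pics/{cam}0.png",c["image"])
    for q in ["pan","block_mid","disc_mid","heel_mid","last_mid","jar_mid","rasp_mid"]:
        f=find(cam,c,q)
        if f is None: print(cam,q,None); continue
        P=f[2]; print(cam,q,round(f[0],2),np.round(f[1]),len(P),*rect(P),np.round(np.percentile(P[:,2],[5,50,95]),3), np.round(np.median(P,0),3))
print(current_clock(),current_orientation())
E
```

```text
top pan 0.62 [226. 222.] 5569 [572. 197.] [201. 155.] 2.3 [-0.003  0.001  0.03 ] [0.572 0.197 0.001]
top block_mid 0.71 [322. 223.] 268 [570. -20.] [47. 31.] 71.9 [0.012 0.017 0.021] [ 0.569 -0.02   0.017]
top disc_mid 0.71 [289. 238.] 214 [532.  50.] [36. 37.] 89.1 [0.014 0.017 0.021] [0.53  0.05  0.017]
top heel_mid 0.78 [286. 200.] 269 [623.  52.] [40. 41.] 54.4 [0.013 0.017 0.021] [0.622 0.051 0.017]
top last_mid 0.92 [125. 216.] 3138 [595. 431.] [253.  93.] 3.2 [0.025 0.059 0.1  ] [0.584 0.415 0.059]
top jar_mid 0.56 [258. 150.] 529 [738. 122.] [51. 52.] 49.2 [0.021 0.073 0.077] [0.733 0.121 0.073]
top rasp_mid 0.57 [389. 212.] 1124 [ 604. -190.] [ 30. 272.] 84.7 [0.003 0.014 0.022] [ 0.587 -0.186  0.014]
scene pan 0.88 [294. 189.] 3143 [557. 192.] [236. 155.] 1.7 [-0.002  0.002  0.031] [0.568 0.193 0.002]
scene block_mid 0.47 [223. 174.] 175 [570. -22.] [51. 32.] 69.8 [0.004 0.017 0.022] [ 0.574 -0.023  0.017]
scene disc_mid 0.47 [164. 167.] 528 [ 602. -188.] [ 25. 265.] 84.6 [0.009 0.015 0.023] [ 0.615 -0.188  0.015]
scene heel_mid 0.69 [242. 188.] 186 [624.  51.] [43. 43.] 54.8 [0.007 0.017 0.022] [0.627 0.05  0.017]
scene last_mid 0.65 [371. 214.] 2029 [554. 425.] [325.  82.] 1.2 [0.024 0.052 0.1  ] [0.614 0.421 0.052]
scene jar_mid 0.96 [252. 224.] 526 [727. 105.] [102.  56.] 44.7 [0.011 0.064 0.078] [0.755 0.124 0.064]
scene rasp_mid 0.9 [164. 168.] 590 [ 600. -193.] [ 35. 269.] 84.5 [0.001 0.015 0.023] [ 0.615 -0.188  0.015]
0.8 [ 9.74930719e-01  2.22508630e-01 -1.69247855e-05 -3.95836917e-05]
```

View pics/top0.png

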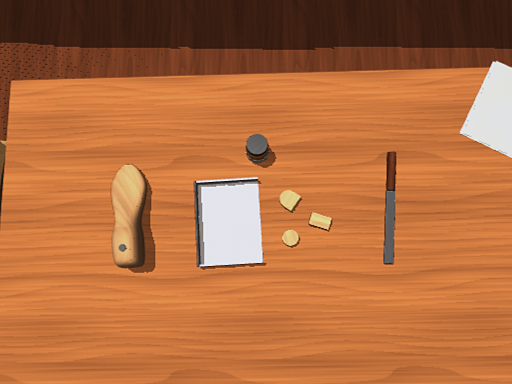

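View pics/scene0.png

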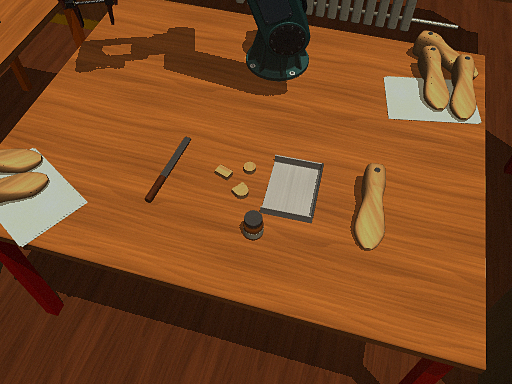

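The top view shows the pan's mouth facing right, at about column 262. The heel is at (289,200), the disc at (290,238) and the block at (320,222). The jar (257,148) and rasp (390,210) are clear of the lanes. The scene view agrees, except that its disc detection actually landed on the rasp. The sweep direction is roughly world +y. I'll push the block first, since it lies between the other two.

```bash
cat >> h.py <<'E'
def quat(yaw=0.0):  # tool down, closing line along world x, sweep along +y rotated by yaw
    best=None
    for k in (0,np.pi):
        a=np.pi/2+yaw+k; q=np.array([np.cos(a/2),np.sin(a/2),0,0])
        j=inverse_kinematics([.57,.1,.12],q)
        if j is not None and (best is None or abs(j[5])<best[0]): best=(abs(j[5]),q)
    return best[1]
def sweep(x0,y0,x1,y1,gap,rate=.09,z=.006):
    q=quat()
    move_ptp([x0,y0,.12],q); move_gripper(gap)
    servo_line([x0,y0,z],q,.12)
    servo_line([x1,y1,z],q,rate)
    print("F",np.round(current_force(),1),np.round(current_position(),3))
    servo_line([x1,y1-.02,z],q,.1); servo_line([x1,y1-.02,.12],q,.2)
def look(name,qs=("block_mid","disc_mid","heel_mid")):
    c=capture("top"); cv2.imwrite(f"pics/{name}.png",cv2.resize(c["image"][130:290,90:410],None,fx=2.5,fy=2.5))
    for s in qs:
        f=find("top",c,s)
        print(s,None if f is None else (round(f[0],2),np.round(f[1]),*rect(f[2]),np.round(np.median(f[2],0),3)))
    print("t",current_clock())
E
python3 - <<'E'
from h import *
sweep(.571,-.075,.575,.200,.010)
move_ptp([.45,-.1,.2],quat())
look("a")
E
```

```text
F [ 0.3 -1.6  0.7] [0.575 0.2   0.006]
block_mid (0.69, array([213., 222.]), array([572., 234.]), array([47., 30.]), 69.8, array([0.572, 0.233, 0.017]))
disc_mid (0.75, array([288., 238.]), array([529.,  51.]), array([28., 30.]), 88.4, array([0.528, 0.051, 0.018]))
heel_mid (0.83, array([290., 201.]), array([622.,  52.]), array([39., 40.]), 56.8, array([0.62 , 0.051, 0.018]))
t 10.8833
```

View pics/a.png

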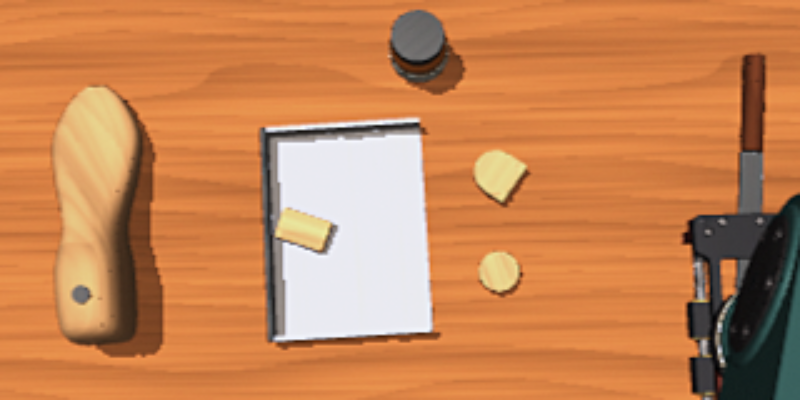

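The block is inside the pan at crop pixel (305,229), and the heel (499,175) and disc (499,271) haven't moved. Next I'll sweep those two.

Run:
```python
from h import *
sweep(.622,-.005,.625,.180,.028)
sweep(.531,.000,.523,.175,.022)
move_ptp([.45,-.1,.2],quat())
look("b",("block_mid","disc_mid","heel_mid","jar_mid","rasp_mid","last_mid"))
```

```text
F [-0.1 -0.1  0.3] [0.625 0.18  0.006]
F [ 0.6  0.1 -0. ] [0.523 0.175 0.006]
block_mid (0.69, array([214., 219.]), array([574., 234.]), array([45., 32.]), 71.0, array([0.572, 0.235, 0.017]))
disc_mid (0.48, array([224., 243.]), array([522., 199.]), array([33., 31.]), 88.6, array([0.522, 0.198, 0.017]))
heel_mid (0.68, array([222., 199.]), array([625., 206.]), array([41., 44.]), 58.3, array([0.624, 0.205, 0.017]))
jar_mid (0.71, array([256., 149.]), array([739., 122.]), array([52., 53.]), 45.8, array([0.734, 0.123, 0.073]))
rasp_mid (0.76, array([389., 189.]), array([ 587., -159.]), array([ 93., 305.]), 59.4, array([ 0.643, -0.19 ,  0.015]))
last_mid (0.58, array([128., 217.]), array([594., 433.]), array([252.,  95.]), 3.2, array([0.583, 0.415, 0.058]))
t 23.4167
```

View pics/b.png

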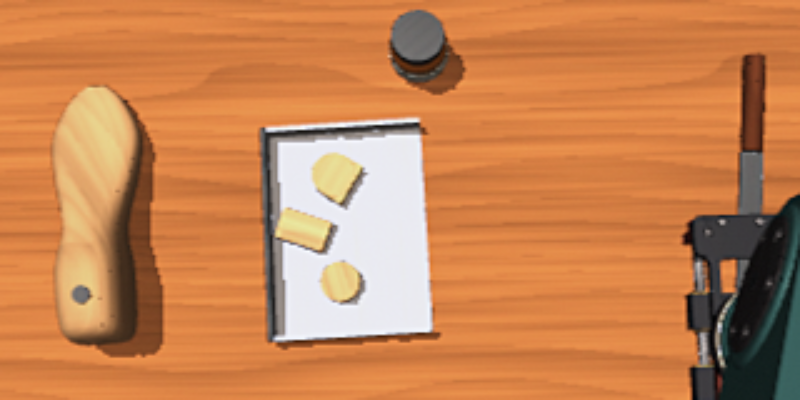

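All three offcuts lie flat and well inside the pan: heel at crop pixel (337,178), block (304,229) and disc (342,281). The jar, rasp and last are where they were, and the arm is clear.

```bash
python3 -c "
from h import *
print(close_job())"
```

```text
the job is handed in; nothing more can be done
None
```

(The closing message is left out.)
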